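# Clamp a block in a drill jig with its bayonet plunger

## Task

Clamp the aluminium block in the drill jig, only by pushing the jig's black-knobbed handle: push the upright handle along the slot of the barrel until it stops at the corner and the plunger has pressed the block home against the end stop under the drill plate, then push the handle over and down into the short locking leg as far as it goes. Pick nothing up, leave the block lying on the jig, leave the loose things around it where they are, and move away.

Things in the scene. Friction and masses are not known exactly. Their poses are not given: they have to be found in the camera images.
- jig: Fixed steel drill jig. Origin: underside of its base plate on the bench; x is the pushing direction (barrel towards end stop), y to its left, z up. Base x -96 to 76, y +-40, 12 mm thick. Round barrel 34 mm thick along x, axis 30 mm up, x -92 to -28, with an L-shaped slot. Side rails y 22 to 36, 24 mm high, x -14 to 58.
- knob (a point): Centre of the black plastic ball (24 mm across) on the clamp handle, an 8 mm steel rod out of the barrel's slot. It lies 60 mm from the barrel's axis: with the handle upright it is at jig y 0, z 90 mm, and jig x = -75 mm + plunger. Turned by an angle a, it is at jig y = 60 sin a, z = 30 + 60 cos a mm.
- plunger (a joint): Travel of plunger and handle along the barrel, m: starts at 0 to 0.004, 0.030 at the corner of the slot (hard stop). Stays where it is left (about 7 N friction); the last 4 to 5 mm also compress the sprung nose, 3 to 6 N.
- clamp_handle (a joint): Angle of the handle from upright, rad, growing towards jig +y (the side of the short leg): 0 in the long leg (play 0.06 to 0.1), 1.40 at the end of the locking leg (hard stop, nearly level). Turns only while the plunger is within about 2 mm of the corner. Stays where it is left; about 2 to 3 N at the knob.
- block: Loose aluminium block 50 x 40 x 28 mm (its x, y, z) lying on the jig's base between the rails, 2 mm of side play; origin at the centre of its underside, 12 mm above the jig's. Starts 8 to 20 mm short of the end stop; home at jig x = 33 mm, touching the stop.
- block_centre (a point): Scribed centre on top of the block in the jig: where the hole is to be drilled; under the bush when the block is home.
- end_stop: Upright end stop, 12 mm thick, 60 wide, fixed across the jig with its face at jig x = 58 mm; it carries the 10 mm thick drill plate over the block's place (x 16 to 74, y +-30, top 55 mm, bush to 58 mm above the bench). Origin: jig x 64, z 12 mm.
- bush (a point): Centre of the top of the steel drill bush (19 mm outside, 8 mm bore) in the drill plate, jig x = 33 mm, y = 0, 58 mm up.
- spare_block: Loose bystander: another undrilled aluminium block, 50 x 40 x 28 mm, on the bench on the jig's +y side, near jig x 35, y 77 mm. Origin at the centre of its underside.
- drilled_block: Loose bystander: a finished aluminium block with a third hole in the middle, 50 x 40 x 28 mm, on the bench beyond the end stop. Origin at the centre of its underside.
- hex_bolt: Loose bystander: steel bolt standing on its head, 28 mm across, 60 mm tall. Origin at its foot.
- upright (a point): Middle of the foot of the fixed, perforated steel shelf upright (a 45 x 45 mm angle on a 105 x 85 mm foot plate), which rises over 0.8 m from the bench left of the jig. An arm that comes from its left must be drawn in to pass in front of it. Beyond it and left of the jig stands a fixed blue crate, 115 mm high. The wall rises some 130 mm beyond the jig.
- nut_0: Loose bystander: brass hex nut 27 mm across, 13 mm thick, lying flat. Origin at the centre of its underside.

How it is judged:
By the outcome, as a careful person would: the job done as asked, in the order asked, and still so for the second after the job is handed in, with the robot touching nothing.
It also fails if it takes over 48 s, if anything falls off the work surface, if the arm or the gripper's body presses on something with over 40 N, if the wrist force passes 120 N, or if a joint passes its speed limit or range.

## Robot

A 7-joint arm with a two-finger parallel gripper is mounted at the origin on the work surface; the furniture and walls round the work are solid. World frame = base frame: x ahead of the robot, y to its left, z up, the work surface at z = 0. Lengths are in m, angles in rad, forces in N, time in s.
With the tool pointing down it reaches from about 0.425 to 0.875 m from the base axis. Payload 9.9 kg.
Tool frame: the origin (TCP) lies at the very end of the fingers, on their centre line; the grasp point (between the pads) lies 19 mm behind it; z points along the fingers, y is the line along which they close (so a half turn about z gives the same grasp; the last joint's range is limited). The gripper opens to 85 mm and grips with 20 to 120 N. Pads are 22 mm wide; open, the fingers measure 114 mm over their backs; the gripper's body (76 mm by 85 mm) begins 54 mm behind the grasp point. The pads swing forward as they close: fully open they stand 13 mm farther back than shut.
Start: joints at [1.034, 0.576, 0.025, 1.437, -0.015, 1.129, -0.057], TCP at [0.295, -0.607, 0.199] pointing down, gripper open.
Joint ranges: [-2.76, 2.76], [-0.34, 2.15], [-1.52, 1.57], [0.19, 2.46], [-1.09, 4.23], [0.17, 1.99], [-2.82, 2.82]. Speed limits (rad/s): [2.22, 2.22, 3.01, 3.01, 3.14, 3.14, 3.14].

## Interface

Orientations are given as a unit quaternion [x, y, z, w].
In Python, from plant import robot gives the robot as it stands. Calls block until the motion is done:
- robot.reach(position, orientation): joint-space move of the TCP to a pose.
- robot.move_straight(position, attitude=None, v=0.15): straight line of the TCP; attitude=None keeps the orientation; v is the mean speed in m/s.
- robot.set_joints(angles): joint-space move.
- robot.move_gripper(opening): finger opening in m; the grip force is fixed at half the most; returns when the fingers have stopped.
- robot.pause(seconds).
- robot.inverse_kinematics(position, orientation): joint angles nearest the present ones, or None.
- robot.get_image(name): name is "scene" or "side" or "wrist"; returns a dict with "image" (480x640x3 uint8, red, green, blue), "fx", "fy", "cx", "cy" (pixels), "R" (3x3) and "t" (3): a world point X has camera coordinates R X + t; the wrist camera has in their place "tool_from_camera" (4x4, takes a point from camera to tool coordinates, whose origin is the TCP and whose axes are the flange's). Camera axes: x right, y down, z forward; pixel columns grow to the right and rows downward; lengths in m; the calibration is good to about 2 mm. A picture is of the moment at which its call begins: read the wrist's pose just before it. There is no depth.
A pose or a line that the arm cannot do raises robot.IKError and nothing moves.
- robot.job_done(): hands the job in; it is judged then, once.
Readings, each from a call of its own:
- robot.read_clock(): time.
- robot.read_q(): joint angles.
- robot.read_qd(): joint speeds.
- robot.read_joint_efforts(): joint torques, N m.
- robot.read_eef_pos(): TCP position.
- robot.read_tool_rot(): TCP orientation.
- robot.read_wrist_force(): force on the tool from outside, world axes, zero at the start.
- robot.read_torque(): the same for the moment, N m.
- robot.read_grip_width(): finger opening in m.
- robot.read_finger_force(): force on a finger pad.
Only numpy, scipy, OpenCV 4.12 (cv2) and the standard library are available. Lean on these libraries where they do the work, as an engineer would, in place of code of your own. Each camera call takes 0.05 s, during which the arm holds its last target. There are 200 camera calls.

## Working session

There is one attempt and no reset: what is moved stays moved. The work goes in short steps, each a Python script; the robot and the scene stay as the last script left them, time stands still between calls to the robot, and variables do not carry over. Pictures are saved under pics/ and viewed, at most 10 in all, crops included, and the job is handed in when it is done.

```bash
ls; mkdir -p pics; python3 - <<'E'
from plant import robot
import cv2
for n in ("scene","side"):
    d=robot.get_image(n); cv2.imwrite(f"pics/{n}0.png",d["image"][:,:,::-1])
    print(n,d["fx"],d["fy"],d["cx"],d["cy"],d["R"],d["t"])
print(robot.read_clock(),robot.read_eef_pos(),robot.read_tool_rot())
E
```

```text
pics
scene 450.02850727114304 450.02850727114304 327.46286252761104 233.2501163239562 [[-0.84973593 -0.52715164  0.00774584]
 [-0.25656576  0.40064387 -0.8795786 ]
 [ 0.46056797 -0.74939685 -0.47569055]] [0.29419313 0.22712739 0.58519091]
side 611.861356741965 611.861356741965 327.88406183046465 236.40603495251312 [[ 0.99971784  0.0173344   0.0162407 ]
 [ 0.02215638 -0.43399647 -0.90064208]
 [-0.00856369  0.90074779 -0.43425808]] [-0.43301267  0.00261793  1.12105567]
0.1 [ 0.2950926  -0.60659211  0.1987528 ] [ 9.74477633e-01  2.24483436e-01 -2.05117719e-04 -6.98536075e-04]
```

View pics/scene0.png

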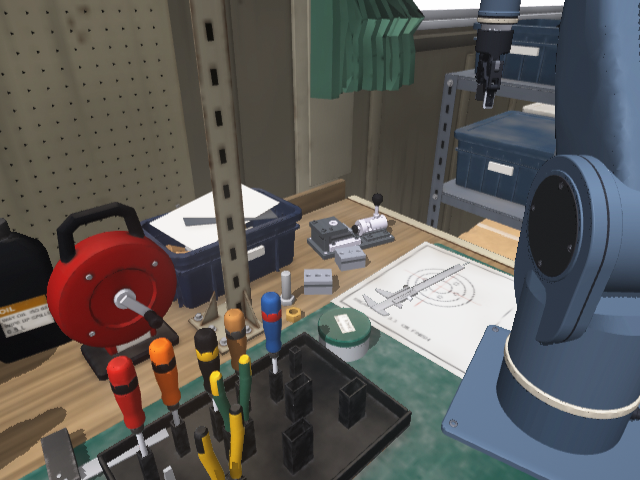

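View pics/side0.png

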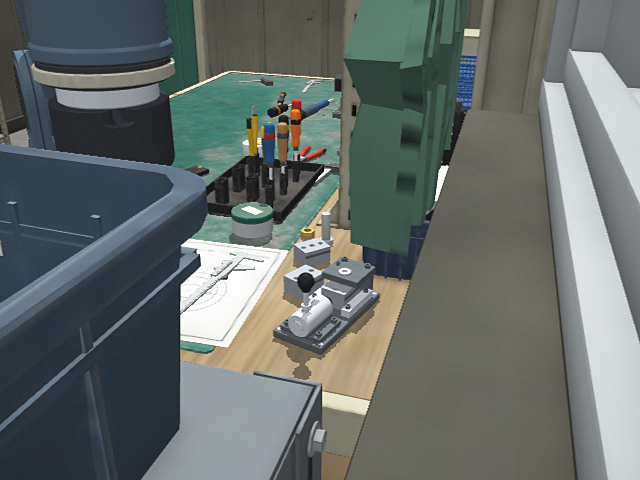

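The scene view has the knob near (377,199) and the bush near (333,223). The side view has the knob near (306,282) and the bush near (345,271). I'll enlarge both crops.

```bash
python3 - <<'E'
import cv2,numpy as np
a=cv2.imread("pics/scene0.png")[180:280,270:410]; b=cv2.imread("pics/side0.png")[230:370,260:400]
a=cv2.resize(a,(784,560),interpolation=cv2.INTER_CUBIC)[:, :]
b=cv2.resize(b,(560,560),interpolation=cv2.INTER_CUBIC)
c=np.hstack([cv2.resize(a,(420,300)),cv2.resize(b,(300,300))])
cv2.imwrite("pics/c1.png",a);cv2.imwrite("pics/c2.png",b)
E
```

```text
(no output)
```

View pics/c1.png

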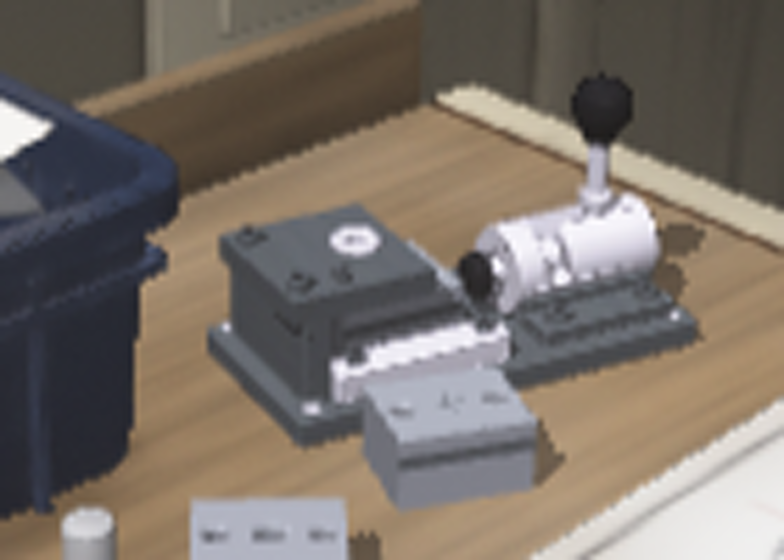

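View pics/c2.png

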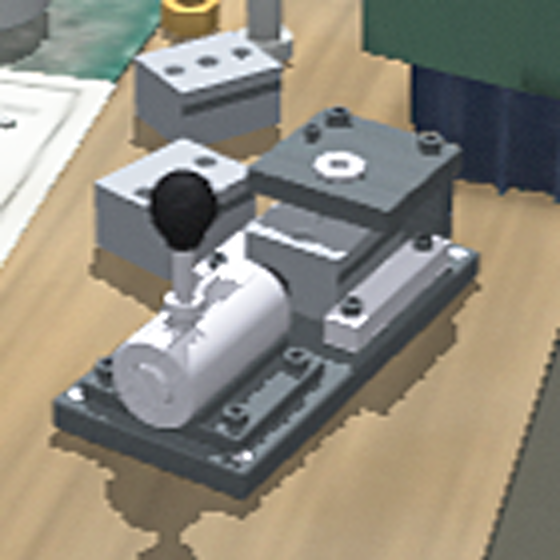

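Scene crop: knob (602,107), bush (356,240), base corners (302,445), (210,327) and (697,320). Side crop: knob (183,211), bush (340,164), base corners (242,497), (55,405) and (478,255). The handle is upright and the block is short of the stop. Next I fit the jig pose.

```bash
cat > fit.py <<'E'
import numpy as np
from scipy.optimize import least_squares
from plant import robot
C={n:robot.get_image(n) for n in ("scene","side")}
def proj(n,X):
    d=C[n];c=d["R"]@X+d["t"];return np.array([d["fx"]*c[0]/c[2]+d["cx"],d["fy"]*c[1]/c[2]+d["cy"]])
S=lambda u,v:np.array([u,v])/5.6+[269.6,179.6]
D=lambda u,v:np.array([u,v])/4+[259.6,229.6]
def tri(a,b): return least_squares(lambda X:np.r_[proj("scene",X)-a,proj("side",X)-b],[.6,-.4,.05])
for nm,a,b in (("knob",S(602,107),D(183,211)),("bush",S(356,240),D(340,164))):
    r=tri(a,b);print(nm,r.x.round(4),r.fun.round(2))
obs=[("scene",(33,0,58),S(356,240)),("side",(33,0,58),D(340,164)),("scene",(76,40,0),S(302,445)),("scene",(76,-40,12),S(210,327)),("scene",(-96,40,12),S(697,320)),
("side",(-96,-40,0),D(242,497)),("side",(-96,40,12),D(55,405)),("side",(76,-40,12),D(478,255)),("scene",None,S(602,107)),("side",None,D(183,211))]
def f(p):
    x,y,w,pl=p;c,s=np.cos(w),np.sin(w);o=[]
    for n,q,m in obs:
        q=np.array(q if q else (-75+1000*pl,0,90))/1000
        o.append(proj(n,np.array([x+c*q[0]-s*q[1],y+s*q[0]+c*q[1],q[2]]))-m)
    return np.concatenate(o)
r=min((least_squares(f,[.5,-.45,w,0],x_scale=[.1,.1,1,.01]) for w in (0,1,2,3,4,5)),key=lambda r:r.cost)
print(r.x.round(4),r.fun.round(1))
E
python3 fit.py
```

```text
knob [ 0.4069 -0.296   0.0878] [ 0.03  0.01  0.02 -0.01]
bush [ 0.4604 -0.2045  0.0563] [-0.22 -0.14 -0.16  0.09]
[ 0.4435 -0.2342  1.0434  0.002 ] [ 0.2 -1.1 -0.3 -0.6  0.1  0.6 -0.8 -0.7  0.5 -1.2  0.9  1.8 -1.5 -1.3
  0.9 -1.6  0.4 -1.1 -0.1 -1. ]
```

Jig origin is (0.4435, -0.234) with yaw 59.8°. Its +y side faces the robot, so I come in from jig −x with closed fingers.

```bash
cat > h.py <<'E'
import numpy as np, cv2
from plant import robot
O=np.array([.4435,-.2342]);W=1.0434
EX=np.array([np.cos(W),np.sin(W),0]);EY=np.array([-np.sin(W),np.cos(W),0]);EZ=np.array([0,0,1.])
Q=[np.cos(W/2),np.sin(W/2),0,0]
def P(x,y,z): return np.r_[O,0]+(x*EX+y*EY+z*EZ)/1000
def F():
    f=robot.read_wrist_force(); return np.array([f@EX,f@EY,f[2]]).round(1)
def T():
    p=robot.read_eef_pos()-np.r_[O,0]; return (1000*np.array([p@EX,p@EY,p[2]])).round(1)
def crop(tag):
    a=robot.get_image("scene")["image"][180:280,270:410,::-1];b=robot.get_image("side")["image"][230:370,260:400,::-1]
    cv2.imwrite(f"pics/{tag}.png",np.hstack([cv2.resize(a,(420,300),interpolation=3),cv2.resize(b,(300,300),interpolation=3)]))
E
python3 - <<'E'
from h import *
robot.move_gripper(0)
p=robot.read_eef_pos()
robot.move_straight([.30,-.47,.20],v=.15)
robot.reach(P(-125,0,180),Q)
robot.move_straight(P(-125,0,80),v=.12)
print(robot.read_clock(),T(),F(),robot.read_grip_width(),robot.read_tool_rot())
for x in list(range(-110,-74,3))+list(np.arange(-74,-58,1.)):
    robot.move_straight(P(x,0,80),v=.05)
    f=F();print(T()[0],f)
    if np.linalg.norm(f)>22: break
print(robot.read_clock()); crop("push")
E
```

```text
3.675 [-125.3   -0.5   80.5] [-0.1  0.9  0.8] 0.00016954301616927496 [8.67092993e-01 4.98146068e-01 1.47861751e-04 4.62050495e-04]
-109.5 [0.6 0.5 0.6]
-106.9 [-0.2 -0.3  0.4]
-103.8 [-0.3 -0.3  0.2]
-100.8 [-0.4  0.  -0.6]
-97.8 [-0.6 -0.5 -0.1]
-94.7 [-0.2 -0.1  0.1]
-91.8 [-0.4 -0.8  0.1]
-88.8 [ 0.2 -0.7  0.1]
-85.8 [ 0.5 -0.1  0.8]
-82.7 [0.2 0.4 1.3]
-79.7 [-0.4  0.1  0.5]
-76.8 [-0.2 -0.9 -0.2]
-73.8 [ 0.3 -0.3 -0.4]
-73.0 [0.5 0.9 0.3]
-71.9 [ 0.2 -0.1  0.8]
-70.9 [ 0.7  1.  -0.9]
-69.9 [-0.   0.6  0.1]
-68.9 [ 0.4  0.3 -0.1]
-67.9 [ 0.2  0.6 -0.4]
-66.9 [-0.1  0.6  0.3]
-65.9 [ 1.3  0.5 -0.3]
-64.9 [-0.8  0.3 -0.5]
-63.9 [ 0.  -0.1 -0.3]
-62.9 [-0.7  0.2  0.1]
-61.9 [-0.1  0.1  0.8]
-60.9 [-0.7 -0.2  0.5]
-59.9 [ 0.2 -0.2  0.7]
-58.9 [ 0.2 -0.4  0.4]
10.875
```

View pics/push.png

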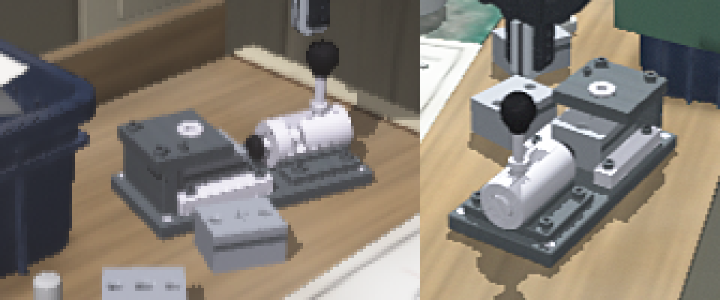

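Knob (scene (377,195), side (306,280)) is unmoved. The fingertips appear above and behind it, so I'll triangulate the tip.

```bash
cat >> fit.py <<'E'
from h import *
print("scene tip cam pred",proj("scene",robot.read_eef_pos()),proj("side",robot.read_eef_pos()),robot.read_eef_pos(),T())
for n in C: cv2.imwrite(f"pics/{n}1.png",C[n]["image"][:,:,::-1])
a=C["scene"]["image"][80:240,280:480,::-1];b=C["side"]["image"][180:340,220:400,::-1]
cv2.imwrite("pics/tip.png",np.hstack([cv2.resize(a,(420,336),interpolation=3),cv2.resize(b,(378,336),interpolation=3)]))
E
python3 fit.py | tail -1
```

```text
scene tip cam pred [371.70400343 203.13831873] [310.86462409 283.4646028 ] [ 0.41380152 -0.28520086  0.07999127] [-59.  -0.  80.]
```

View pics/tip.png

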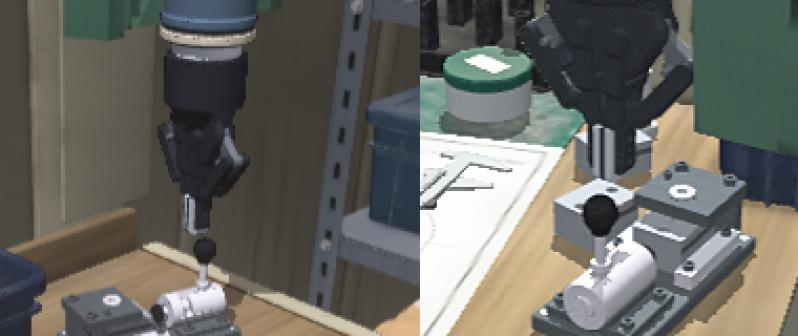

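```bash
cat >> fit.py <<'E'
r=tri(np.array([373.8,192.2]),np.array([310.5,264.6]));p=r.x-np.r_[O,0]
print("tip",r.x.round(4),r.fun.round(1),"jig",(1000*np.array([p@EX,p@EY,p[2]])).round(1),"width",robot.read_grip_width())
E
python3 fit.py | tail -1
```

```text
tip [ 0.4122 -0.2834  0.1074] [-1.1 -0.6 -0.7  0.3] jig [-58.3   2.3 107.4] width 0.0002783798810570272
```

The images put the real fingertip 27 mm above the reported TCP, laterally the same. That explains why it passed over the knob. I'll correct the commands by −27 mm in z and push again, checking force at each step.

```bash
cat >> h.py <<'E'
DZ=27.
def M(x,y,z,v=.08): robot.move_straight(P(x,y,z-DZ),v=v)   # true tip position, jig mm
E
python3 - <<'E'
from h import *
M(-125,0,115,.2)
M(-125,0,80,.1); print(F())
for x in [-112,-106,-102]+list(range(-99,-72,2))+list(np.arange(-72,-60,1.)):
    M(x,0,80,.04); f=F();print(T()[0],f)
    if np.linalg.norm(f)>22: break
print(robot.read_clock()); crop("push2")
E
```

```text
[-1.2 -0.4 -0.6]
-111.7 [-0.2  0.4 -0.3]
-105.7 [-0.8 -0.2  0.7]
-101.7 [ 0.1 -0.   0.4]
-98.8 [ 0.2 -0.5  0.6]
-96.9 [-0.5 -0.3  0.6]
-94.9 [ 0.3  0.3 -0.1]
-93.2 [-0.6  0.1  0.8]
-91.9 [-5.7  1.3  0.5]
-90.1 [-6.1  0.6 -0.2]
-88.1 [-5.8  1.1  0.4]
-86.1 [-6.3 -0.9 -0.1]
-84.1 [-6.6 -0.4  0.9]
-82.1 [-5.6 -0.5  0.5]
-80.1 [-5.6  0.6  0.5]
-78.2 [-5.8 -0.1 -0.4]
-76.3 [-5.8 -0.8  0. ]
-74.4 [-6.5 -0.8  0.9]
-73.5 [-7.2 -0.7 -1.2]
-72.5 [-6.7 -0.5 -0.2]
-71.5 [-7.8 -1.  -0.4]
-70.5 [-7.4 -0.6  0.3]
-69.8 [-8.9  0.2  0.1]
-69.0 [-9.8 -1.3 -0.4]
-68.2 [-10.6  -0.9   0.7]
-67.4 [-10.5   0.3   0.4]
-66.6 [-10.7  -0.2   0.4]
-65.8 [-11.5  -0.3   1.1]
-65.4 [-14.2  -1.2   0.7]
-65.2 [-16.2  -0.5   1.4]
19.6833
```

View pics/push2.png

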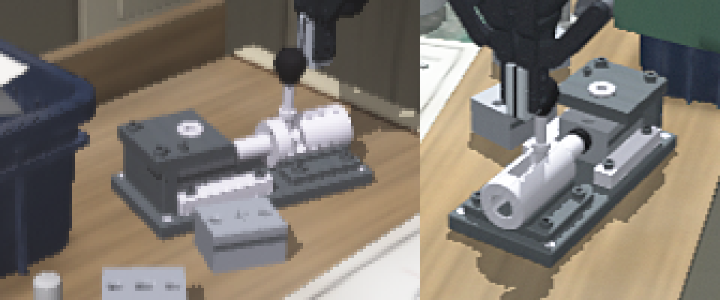

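The plunger travelled about 28 mm and met a stiff stop. The handle is at the corner and the block is under the plate, home. I'll press slightly more, back off, go round to the jig −y side and push the handle over and down.

```bash
python3 - <<'E'
from h import *
M(-59.5,0,80,.05); print(T(),F())
M(-80,0,80,.15); M(-80,-45,80,.2); M(-46,-45,80,.2); print(F())
bad=False
for a in np.arange(-.1,1.41,.075):
    M(-46,60*np.sin(a)-26.5*np.cos(a),30+60*np.cos(a)+12*np.sin(a)-10*np.cos(a),.07)
    f=F();print(round(a,2),T(),f)
    if np.linalg.norm(f)>25: bad=True;break
if not bad:
    for z in np.arange(49.5,38,-1.):
        M(-46,55,z,.04);f=F();print(z,T(),f)
        if np.linalg.norm(f)>18: break
print(robot.read_clock()); crop("lock")
E
```

```text
[-64.8   0.   53.2] [-20.4  -0.8   2.1]
[-0.2  0.3 -0.4]
-0.1 [-46.7 -31.9  51.6] [-0.5  0.6  0.2]
-0.03 [-46.2 -27.9  52.8] [ 0.3  0.6 -0.2]
0.05 [-46.  -23.3  53.6] [-0.1 -0.  -0.5]
0.12 [-46.  -18.7  54.2] [-0.2 -0.4  1.2]
0.2 [-46.  -13.7  54.5] [ 0.4 -0.  -0.2]
0.28 [-46.   -8.7  54.3] [ 0.1  0.1 -0.5]
0.35 [-46.   -3.7  54. ] [ 0.2 -0.3  0.3]
0.43 [-46.    1.1  53.4] [0.2 0.1 0.3]
0.5 [-46.    6.   52.6] [-0.  -0.9 -0.6]
0.57 [-46.   10.9  51.4] [ 0.1  0.1 -0.2]
0.65 [-46.   15.8  50. ] [-0.1 -0.7  0.2]
0.72 [-46.   20.5  48.3] [ 0.9  0.2 -0. ]
0.8 [-46.   25.   46.3] [ 0.5 -1.  -0.4]
0.88 [-46.   29.6  44.1] [ 0.1 -1.   0.7]
0.95 [-46.   33.9  41.7] [ 0.  -0.7 -0.1]
1.02 [-46.   38.1  39. ] [-0.6 -0.9 -0.2]
1.1 [-46.1  42.1  36.2] [0.9 0.5 1. ]
1.17 [-46.   45.8  33.1] [0.  0.8 0.4]
1.25 [-46.   49.1  29.9] [ 0.5 -0.3  1.4]
1.32 [-46.   52.3  26.6] [ 0.7  1.2 -0.2]
1.4 [-46.   55.1  23.1] [-0.7  0.7  0.8]
49.5 [-46.   55.1  22.5] [-0.5 -0.4  1.1]
48.5 [-46.   55.2  21.4] [ 0.2 -0.4  1.3]
47.5 [-46.   55.1  20.4] [0.4 0.7 1.3]
46.5 [-46.   55.   19.6] [0.2 2.  5.1]
45.5 [-46.   55.2  18.9] [-0.5  3.6 12. ]
44.5 [-46.   55.3  18.2] [ 0.3  5.4 20.1]
27.8417
```

View pics/lock.png

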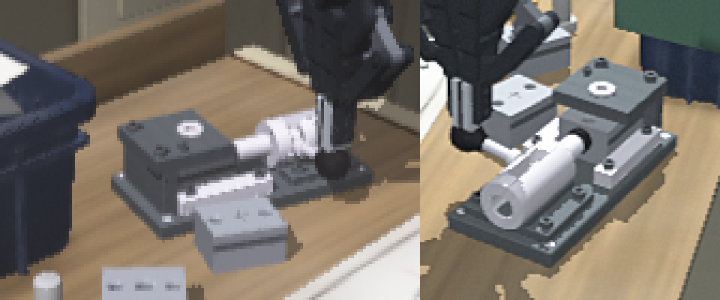

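The handle is down and the force rose to 20 N against the stop. I'll lift clear and check the knob's angle and the block.

```bash
python3 - <<'E'
from h import *
M(-46,52,130,.15); M(-120,0,200,.25)
print(robot.read_clock(),T(),F())
a=robot.get_image("scene");b=robot.get_image("side")
def proj(d,X):
    c=d["R"]@X+d["t"];return np.array([d["fx"]*c[0]/c[2]+d["cx"],d["fy"]*c[1]/c[2]+d["cy"]])
# predicted knob in picture coords for several angles
for an in (1.1,1.25,1.4):
    X=P(-45,60*np.sin(an),30+60*np.cos(an));s=proj(a,X);t=proj(b,X)
    print(an,((s-[320,190])*4).round(),((t-[260,240])*4+[400,0]).round())
A=cv2.resize(a["image"][190:290,320:420,::-1],None,fx=4,fy=4,interpolation=3)
B=cv2.resize(b["image"][240:340,260:360,::-1],None,fx=4,fy=4,interpolation=3)
cv2.imwrite("pics/end.png",np.hstack([A,B]))
E
```

```text
29.2667 [-119.5    1.   171.7] [-0.3  0.2 -0.2]
1.1 [239. 138.] [498. 172.]
1.25 [241. 155.] [490. 189.]
1.4 [243. 172.] [486. 208.]
```

View pics/end.png

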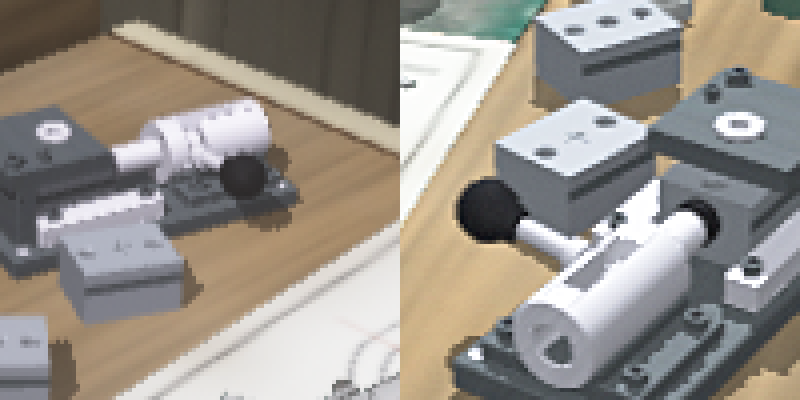

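The knob is at scene (243,177) and side (490,209), matching the 1.40 rad prediction of (243,172) and (486,208). The nose presses the block, and the spare and drilled blocks in these crops look undisturbed.

```bash
python3 -c "
from plant import robot
print(robot.job_done())"
```

```text
the job is handed in; nothing more can be done
None
```

The block is clamped: the plunger is at the slot's corner, the handle is fully down in the locking leg (about 1.40 rad), the arm is clear, and the job was handed in at about 29 s.

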